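# Tare the tub on the parts scale and weigh the two red clamp knobs

## Robot

A 6-joint arm with a two-finger parallel gripper is mounted at the origin on the work surface. World frame = base frame: x ahead of the robot, y to its left, z up, the work surface at z = 0. Lengths are in m, angles in rad, forces in N, time in s.
With the tool pointing down it reaches from about 0.325 to 0.85 m from the base axis. Payload 4.4 kg.
Tool frame: the origin (TCP) lies between the finger pads; the fingertips stand 8 mm ahead of it and the grasp point (between the pads) lies 11 mm behind it (ctrl.tips_ahead is the distance from the TCP to the fingertips, in m); z points along the fingers, y is the line along which they close (so a half turn about z gives the same grasp; the last joint's range is limited). The gripper opens to 94 mm and grips with 3 to 60 N. Pads are 16 mm wide; open, the fingers measure 119 mm over their backs; the gripper's body (75 mm by 177 mm) begins 78 mm behind the grasp point.
Start: joints at [-1.347, 0.207, 1.542, -0, 1.393, -0.15], TCP at [0.21, -0.535, 0.213] pointing down, gripper open.
Joint ranges: [-2.73, 2.73], [-0.86, 2.22], [0.23, 2.46], [-1.11, 4.25], [0.08, 2.63], [-2.82, 2.82]. Speed limits (rad/s): [2.79, 2.79, 3.14, 3.14, 3.14, 3.14].

## Interface

Orientations are given as a rotation vector (axis times angle).
In Python, from station import sensors, cams, order, ctrl gives the robot as it stands. The module is installed in compiled form; this text tells all that it offers.
- The arm moves only by the shell command python3 -m jog 'ROWS'. ROWS is JSON, a list of rows, each a list of 3 entries, a list of its own where there are three numbers: the shift along the tool's x, y, z in units of 0.2 m (1.0 is 0.2 m), then the turn, a rotation vector about the tool's x, y, z in units of 10 degrees (1.0 is 10 degrees), then the finger opening in mm, from 0 to 94. In form: [[[tx, ty, tz], [ax, ay, az], hand], ...]. A call has 1 to 8 rows; each row shifts and turns the commanded pose from where the row before left it, along the tool's axes as they then stand; what a row does not reach is not made up. A row lasts 1/8 s, in which the tool goes at most 62.5 mm and 10.7 degrees, less where a joint would pass 70% of its speed; a pose out of reach is approached as far as the arm can. A call with a number of a shift or a turn outside -1 to 1 is refused whole. A call with a gripper value outside its range is refused whole. The fingers move at their own pace and stop on an object; the grip force is fixed at half the most. Time passes only in rows, so rows that do not move let the fingers close. It gives the time, the measured TCP pose, the force, the opening and the grip force at its end, in the units of the state.
- sensors.sense(): the state, without advancing time (a new reading comes with each control period).
- cams.get_image(name): name is "side" or "top" or "wrist"; returns a dict with "img" (480x640x3 uint8, red, green, blue), "intrinsics" (3x3 intrinsics, pixels), "xyz" and "orientation" of the camera in the world. Camera axes: x right, y up, looking along -z (the intrinsics and any distortion apply to the point x, -y, -z); pixel columns grow to the right and rows downward; lengths in m; the calibration is good to about 2 mm. A picture is of the moment at which its call begins. There is no depth.
- order.sign_off(): hands the job in; it is judged then, once.
The state is a dict: "t": time; "joint_positions": joint angles; "qvel": joint speeds; "joint_efforts": joint torques, N m; "tcp_pos": TCP position; "ee_rot": TCP orientation; "ft_force": force on the tool from outside, world axes, zero at the start; "torque": the same for the moment, N m; "width": opening from 0.0 (shut) to 1.0 (fully open); "gripper_force": force on a finger pad.
Only numpy, scipy, OpenCV 4.12 (cv2) and the standard library are available. Lean on these libraries where they do the work, as an engineer would, in place of code of your own. Each camera call takes 0.05 s, during which the arm holds its last target. There are 200 camera calls.

## Task

Clear the blue tape roll off the scale and lay it flat, wholly on the round black mat, then stand the empty white tub squarely on the scale's steel pan, let go of it and press the green tare button fully down. Only after that, set the two red clamp knobs in the tub so that they are weighed, and let the button spring back. Never press tare without the empty tub alone on the pan, lower things into place rather than dropping them, and leave the black knob, pots, bottle and jar where they stand.

Things in the scene. Friction and masses are not known exactly. Their poses are not given: they have to be found in the camera images.
- scale: Dark grey bench scale, fixed to the bench, 220 long (its x) by 170 wide (its y). Its body is 40 high; at its -x end, a strip that faces the robot carries a dark display and the green tare button; over the rest lies the square steel pan, 160 x 160. Origin: centre of the underside; z up
- pan (a point): Centre of the top face of the steel pan, 30 along the scale's +x from the scale's origin, 55 above the bench; axes as the scale's. The pan does not sink
- tare_top (a point): Centre of the top of the round green tare button (diameter 26) in a low black housing (diameter 42), 60 above the bench when up, at the -x, +y corner of the scale, 115 from the pan's centre along the scale's x and 45 along its y; it is pressed straight down
- tare (a joint): Travel of the tare button: 0 up, 0.006 m fully down; a spring of 4 N at full travel brings it back
- tape: Roll of blue tape, a plain ring: outer diameter 90, hole 66 (wall 12 thick), 36 high, lying flat on the pan at the start. 120 g. Origin: centre of the underside; z is the axis of the ring
- mat: Round black rubber mat with a thin amber ring near its edge, diameter 140, about 4 thick, fixed to the bench, to the left or right of the scale. Origin: centre of the underside
- tub: Empty white mixing tub, open at the top, round: outer diameter 108 at the foot and 112 at the rim, 68 high, wall 8 thick, floor 6 thick. 160 g. Origin: centre of the underside; z up. It can be held by pinching the wall at the rim. It starts on the bench on the side opposite the mat
- knob_a: A red clamp knob (star head, diameter about 34, 20 high, lying on the bench, with a bare steel stud of diameter 10 standing straight up from its centre from height 20 to 56). 70 g. Origin: centre of the underside of the head; z points up along the stud. Easily held by the stud
- knob_b: The other red clamp knob (star head, diameter about 34, 20 high, lying on the bench, with a bare steel stud of diameter 10 standing straight up from its centre from height 20 to 56). 70 g. Origin: centre of the underside of the head; z points up along the stud. Easily held by the stud
- knob_black: Bystander: knob of the same shape with a black head; not wanted. Origin: centre of the underside
- pot_yellow: Bystander: yellow ink pot, diameter 50, height 50. Origin: centre of the underside
- pot_green: Bystander: green ink pot, diameter 60, height 65. Origin: centre of the underside
- pot_orange: Bystander: orange ink pot, diameter 60, height 60. Origin: centre of the underside
- bottle: Bystander: white spray bottle with a green label and a red cap, diameter 56, height 170. Origin: centre of the underside
- jar: Bystander: amber jar, diameter 70, height 90. Origin: centre of the underside

How it is judged:
By the outcome, as a careful person would: the job done as asked, in the order asked, and still so for the second after the job is handed in, with the robot touching nothing.
It also fails if it takes over 72 s, if anything falls off the work surface, if the arm or the gripper's body presses on something with over 40 N, if the wrist force passes 120 N, or if a joint passes its speed limit or range.

## Working session

There is one attempt and no reset: what is moved stays moved. The work goes in short steps, Python scripts to look and compute and a shell command to move; the robot and the scene stay as the last step left them, time stands still between calls to the robot, and variables do not carry over. Pictures are saved under pics/ and viewed, at most 12 in all, crops included, and the job is handed in when it is done.

```bash
mkdir -p pics; cat > h.py <<'E'
from station import sensors,cams
import numpy as np,cv2
from scipy.spatial.transform import Rotation as R
def grab(n,f=None):
    d=cams.get_image(n)
    if f: cv2.imwrite('pics/'+f,d['img'][:,:,::-1])
    return d
def rot(d):
    o=np.array(d['orientation'],float)
    return o if o.shape==(3,3) else R.from_rotvec(o).as_matrix() if o.size==3 else R.from_quat(o).as_matrix()
def ray(d,u,v):
    K=np.array(d['intrinsics']);p=np.linalg.inv(K)@[u,v,1]
    r=rot(d)@[p[0],-p[1],-p[2]]
    return np.array(d['xyz']),r/np.linalg.norm(r)
def onz(d,u,v,z):
    o,r=ray(d,u,v);return o+r*(z-o[2])/r[2]
def proj(d,P):
    c=rot(d).T@(np.array(P)-d['xyz']);q=np.array(d['intrinsics'])@[c[0],-c[1],-c[2]];return q[:2]/q[2]
def tri(rs):
    A=0;b=0
    for o,r in rs:
        M=np.eye(3)-np.outer(r,r);A=A+M;b=b+M@o
    return np.linalg.solve(A,b)
E
python3 - <<'E'
from h import *
for n in ['top','side','wrist']:
    d=grab(n,n+'0.png');print(n,{k:np.round(v,4).tolist() for k,v in d.items() if k!='img'},[k for k in d])
print(sensors.sense())
E
```

```text
top {'intrinsics': [[594.274, 0.0, 315.7574], [0.0, 594.274, 245.6449], [0.0, 0.0, 1.0]], 'xyz': [0.3755, -0.0055, 1.1911], 'orientation': [0.1359, -0.1133, -1.5496]} ['img', 'intrinsics', 'xyz', 'orientation']
side {'intrinsics': [[473.5913, 0.0, 317.8609], [0.0, 473.5913, 232.4945], [0.0, 0.0, 1.0]], 'xyz': [0.4228, -0.6448, 0.7854], 'orientation': [0.7474, -0.0939, -0.2295]} ['img', 'intrinsics', 'xyz', 'orientation']
wrist {'intrinsics': [[335.0174, 0.0, 319.4935], [0.0, 335.0174, 240.8107], [0.0, 0.0, 1.0]], 'xyz': [0.2725, -0.51, 0.3827], 'orientation': [-0.2089, 0.1453, -1.1899]} ['img', 'intrinsics', 'xyz', 'orientation']
{'t': 0.15, 'joint_positions': array([-1.34754543e+00,  2.07239884e-01,  1.54255717e+00, -9.87159922e-07,
        1.39348837e+00, -1.50503723e-01]), 'qvel': array([ 0.00178201, -0.00323053, -0.00309397,  0.00030828,  0.00076692,
        0.00119436]), 'joint_efforts': array([ 8.96475540e-04, -3.71310532e+01, -2.81811672e+01,  6.98968861e-02,
        3.27205786e-02, -9.56134909e-05]), 'tcp_pos': array([ 0.20979824, -0.53473998,  0.2125812 ]), 'ee_rot': array([-3.08523277e+00, -5.83367143e-01,  9.81685831e-05]), 'ft_force': array([-0.01115586, -0.57398772,  0.0698579 ]), 'torque': array([-0.02064927,  0.01284627,  0.02849923]), 'gripper_force': 0.0, 'width': 1.0024425144269926}
```

View pics/top0.png

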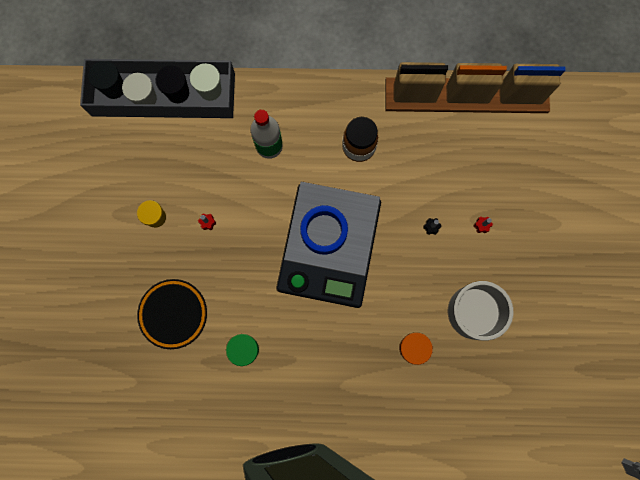

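View pics/side0.png

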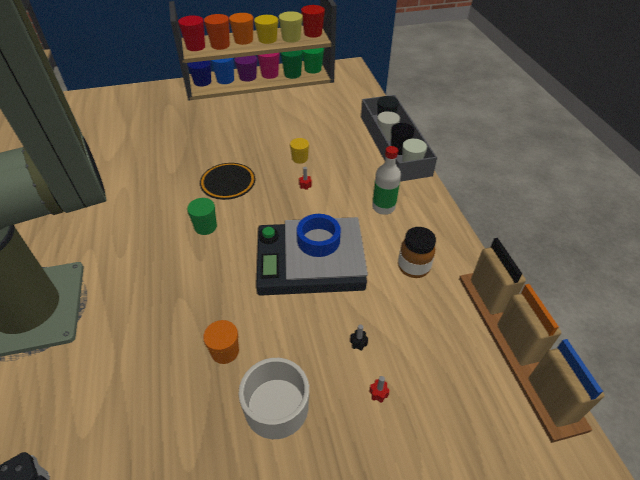

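The top view shows the tape at (324,229), button (297,281), mat (172,313), tub (482,310) and red knobs at (207,221) and (484,225). The black knob at (432,226) sits close to one red knob. The side view shows tape (318,235), mat (228,180), tub (275,398) and knobs (305,181) and (380,390).

```bash
cat > m.py <<'E'
from h import *
def mask(d,kind,roi):
    h=cv2.cvtColor(d['img'],cv2.COLOR_RGB2HSV);H,S,V=[h[:,:,i].astype(int) for i in range(3)]
    m={'red':((H<6)|(H>174))&(S>150)&(V>70),'blue':(abs(H-115)<12)&(S>150),'green':(abs(H-63)<15)&(S>120)&(V>60),
       'amber':(abs(H-17)<8)&(S>200)&(V>130),'white':(S<40)&(V>110),'pan':(S<60)&(V>75),'stud':(S<50)&(V>85)}[kind]
    o=np.zeros(m.shape,np.uint8);x0,y0,x1,y1=roi;o[y0:y1,x0:x1]=m[y0:y1,x0:x1]*255
    return o
def big(m,hole=False):
    c,hi=cv2.findContours(m,cv2.RETR_CCOMP,cv2.CHAIN_APPROX_NONE)
    k=[x for x,h in zip(c,hi[0]) if (h[3]>=0)==hole]
    return max(k,key=cv2.contourArea)
def cen(c): 
    M=cv2.moments(c);return M['m10']/M['m00'],M['m01']/M['m00']
def circ(d,c,z):
    P=np.array([onz(d,*p[0],z)[:2] for p in c],np.float32)
    e=cv2.fitEllipse(P*1000);return [np.round(v,1) for v in (*e[0],*e[1])]
E
python3 - <<'E'
from m import *
t=grab('top');s=grab('side')
th=big(mask(t,'blue',(280,190,370,270)),True);sh=big(mask(s,'blue',(280,200,360,270)),True)
to=big(mask(t,'blue',(280,190,370,270)));so=big(mask(s,'blue',(280,200,360,270)))
print('tape tri holes',tri([ray(t,*cen(th)),ray(s,*cen(sh))]),'outer',tri([ray(t,*cen(to)),ray(s,*cen(so))]),circ(t,to,.091),circ(t,th,.08))
for n,a,b in (('A',(190,205,225,235),(293,165,318,195)),('B',(470,210,500,240),(365,375,395,408))):
    ca=big(mask(t,'red',a));cb=big(mask(s,'red',b))
    print(n,'head',tri([ray(t,*cen(ca)),ray(s,*cen(cb))]),cen(ca),cen(cb),onz(t,*cen(ca),.012),onz(s,*cen(cb),.012))
ca=big(mask(t,'green',(285,270,310,295)));cb=big(mask(s,'green',(258,222,280,240)))
print('btn',tri([ray(t,*cen(ca)),ray(s,*cen(cb))]),onz(t,*cen(ca),.06),circ(t,ca,.06))
ca=big(mask(t,'amber',(130,270,215,355)));cb=big(mask(s,'amber',(195,160,260,202)))
print('mat',tri([ray(t,*cen(ca)),ray(s,*cen(cb))]),circ(t,ca,.004),circ(s,cb,.004))
ca=big(mask(t,'white',(440,270,525,350)));cb=big(mask(s,'white',(235,350,315,440)))
print('tub top view outer at rim',circ(t,ca,.068))
m=mask(t,'pan',(270,180,385,285));c=cv2.convexHull(big(m));r=cv2.minAreaRect(c);print('pan',r)
P=np.array([onz(t,*p,.055)[:2]*1000 for p in c[:,0]],np.float32);print(cv2.minAreaRect(P))
o=np.zeros((480,640,3),np.uint8)
E=[cv2.resize(d['img'][y0:y1,x0:x1],(266,266),interpolation=cv2.INTER_CUBIC) for d,(x0,y0,x1,y1) in ((t,(440,270,520,350)),(t,(190,200,230,240)),(t,(465,205,505,245)),(s,(235,355,315,435)),(s,(290,160,330,200)),(s,(360,370,400,410)))]
cv2.imwrite('pics/c1.png',np.vstack([np.hstack(E[:3]),np.hstack(E[3:])])[:,:,::-1])
E
```

```text
tape tri holes [ 0.5851509  -0.00230971  0.06993783] outer [ 0.58586363 -0.00240658  0.06998423] [np.float64(583.6), np.float64(-2.5), np.float64(87.2), np.float64(91.6)] [np.float64(584.2), np.float64(-2.4), np.float64(61.6), np.float64(67.1)]
A head [0.61108834 0.23703024 0.00436524] (206.66502463054186, 221.43349753694582) (305.096834264432, 182.53258845437617) [0.61057828 0.23546512 0.012     ] [0.60823789 0.22824496 0.012     ]
B head [ 0.61389429 -0.32464284  0.00284225] (482.8663594470046, 224.2227342549923) (378.6960317460317, 391.81269841269835) [ 0.61377451 -0.32237665  0.012     ] [ 0.6099329  -0.32843871  0.012     ]
btn [0.48825824 0.04707803 0.05172259] [0.48862846 0.04671763 0.06      ] [np.float64(488.7), np.float64(46.7), np.float64(22.0), np.float64(23.4)]
mat [ 0.42342604  0.30317666 -0.01436644] [np.float64(424.3), np.float64(298.6), np.float64(128.7), np.float64(129.0)] [np.float64(421.6), np.float64(295.5), np.float64(125.3), np.float64(126.2)]
tub top view outer at rim [np.float64(438.6), np.float64(-303.4), np.float64(107.8), np.float64(108.8)]
pan ((331.8614196777344, 227.7686767578125), (82.20366668701172, 80.22860717773438), 11.16487979888916)
((594.0048828125, -18.17908477783203), (158.57342529296875, 158.60235595703125), 79.6685562133789)
```

View pics/c1.png

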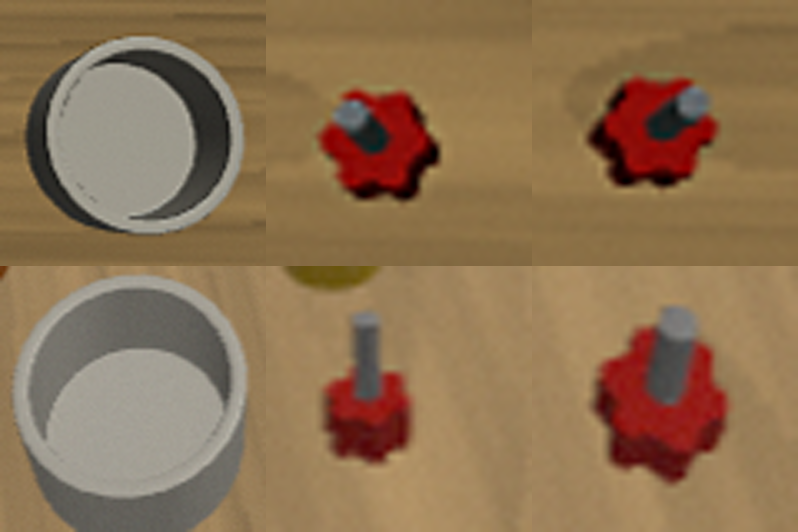

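The crop shows stud tops in the top view at (202.6,217.0) for A and (489.1,220.2) for B. In the side view they are at (305.0,167.8) and (381.8,377.8). The tub rim centre is at (483.8,310.8) in the top view and (273.9,391.1) in the side view.

```bash
python3 - <<'E'
from m import *
t=grab('top');s=grab('side')
for n,a,b,z in (('A',(202.6,217),(305,167.8),.056),('B',(489.1,220.2),(381.8,377.8),.056),('tub',(483.8,310.8),(273.9,391.1),.068)):
    print(n,tri([ray(t,*a),ray(s,*b)]),onz(t,*a,z),onz(s,*b,z))
st=sensors.sense();print(R.from_rotvec(st['ee_rot']).as_matrix().round(3),st['tcp_pos'])
w=grab('wrist');T=R.from_rotvec(st['ee_rot']).as_matrix()
print('cam in tool',T.T@(np.array(w['xyz'])-st['tcp_pos']),'view dir in tool',T.T@rot(w)@[0,0,-1])
E
```

```text
A [0.61079017 0.23560309 0.05250544] [0.61050878 0.23485973 0.056     ] [0.6094496 0.2313263 0.056    ]
B [ 0.61322639 -0.32359708  0.0529793 ] [ 0.61303409 -0.32280889  0.056     ] [ 0.61199809 -0.32493446  0.056     ]
tub [ 0.43686243 -0.30697961  0.05995354] [ 0.43709523 -0.30480941  0.068     ] [ 0.43604059 -0.31077235  0.068     ]
[[ 0.931  0.365 -0.   ]
 [ 0.365 -0.931  0.001]
 [ 0.    -0.001 -1.   ]] [ 0.20988628 -0.53512956  0.21316871]
cam in tool [ 0.06745764 -0.00039282 -0.17031037] view dir in tool [-2.37609468e-01 -1.25841630e-04  9.71360759e-01]
```

```bash
python3 -m jog '[[[0,0,0],[0,0,0.71],94],[[0,0,0],[0,0,0.71],94],[[0,0,0],[0,0,0.72],94],[[0.134,-0.204,0],[0,0,0],50],[[0.134,-0.204,0],[0,0,0],50],[[0.134,-0.204,0],[0,0,0],50],[[0.134,-0.204,0],[0,0,0],50],[[0.134,-0.204,0],[0,0,0],50]]'
python3 -m jog '[[[0.134,-0.204,0],[0,0,0],50],[[0.134,-0.204,0],[0,0,0],50],[[0.134,-0.204,0],[0,0,0],50],[[0.134,-0.204,0],[0,0,0],50],[[0.134,-0.204,0],[0,0,0],50],[[0.134,-0.204,0],[0,0,0],50],[[0,0,0],[0,0,0],50]]'
cat > w.py <<'E'
from m import *
def wl(f):
    d=grab('wrist',f);s=sensors.sense();print('tcp',s['tcp_pos'].round(4),'rv',s['ee_rot'].round(4),'t',s['t']);return d
E
python3 - <<'E'
from w import *
d=wl('w1.png')
m=mask(d,'blue',(0,0,640,480));o=big(m);i=big(m,True)
print(circ(d,o,.091),circ(d,i,.085),cen(o))
E
```

```text
t: 1.4
tcp_pos: [0.3446, -0.33, 0.2137]
ee_rot: [3.141, -0.0, 0.001]
ft_force: [-0.2, 0.1, 0.7]
width: 0.539
gripper_force: 0.0
t: 2.28
tcp_pos: [0.5057, -0.084, 0.2135]
ee_rot: [-3.141, -0.008, -0.001]
ft_force: [-0.7, -0.6, -0.6]
width: 0.532
gripper_force: 0.0
tcp [ 0.5049 -0.0854  0.2134] rv [ 3.1411e+00  5.4000e-03 -6.0000e-04] t 2.325
[np.float64(583.5), np.float64(-6.1), np.float64(86.8), np.float64(87.3)] [np.float64(585.0), np.float64(-4.8), np.float64(64.2), np.float64(69.8)] (227.5243646892978, 143.56614089229242)
```

View pics/w1.png

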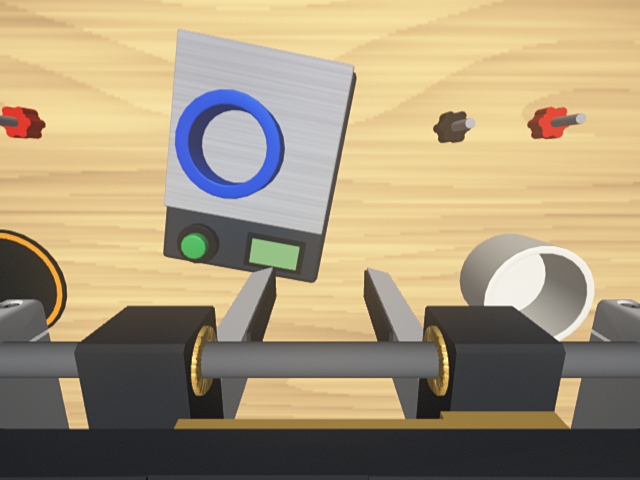

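The wrist view shows the tape ring at (228,144), the button at (194,245), the tub rim near (550,292) and both red knobs. The tape's position agrees with the top view to a few mm.

```bash
python3 -m jog '[[[0.2,-0.2,0],[0,0,0],50],[[0.2,-0.2,0],[0,0,0],50],[[0,-0.2,0.1],[0,0,0],50],[[0,0,0.2],[0,0,0],50],[[0,0,0.2],[0,0,0],50],[[0,0,0.16],[0,0,0],50],[[0,0,0.067],[0,0,0],50],[[0,0,0],[0,0,0],50]]'
python3 -m jog '[[[0,0,0],[0,0,0],5],[[0,0,0],[0,0,0],5],[[0,0,0],[0,0,0],5],[[0,0,0],[0,0,0],5],[[0,0,0],[0,0,0],5],[[0,0,0],[0,0,0],5]]'
```

```text
t: 3.32
tcp_pos: [0.5839, 0.0326, 0.0675]
ee_rot: [3.142, -0.002, -0.003]
ft_force: [-0.0, 0.4, 0.6]
width: 0.531
gripper_force: 0.0
t: 4.08
tcp_pos: [0.5848, 0.0337, 0.0685]
ee_rot: [-3.142, -0.001, -0.001]
ft_force: [-1.3, -0.3, 3.3]
width: 0.13
gripper_force: 28.8
```

```bash
python3 -m jog '[[[0,0,-0.1],[0,0,0],5],[[0,0,-0.2],[0,0,0],5],[[0,0,-0.2],[0,0,0],5],[[-0.115,-0.216,0],[0,0,0],5],[[-0.115,-0.216,0],[0,0,0],5],[[-0.115,-0.216,0],[0,0,0],5],[[-0.115,-0.216,0],[0,0,0],5],[[-0.115,-0.216,0],[0,0,0],5]]'
python3 -m jog '[[[-0.115,-0.216,0],[0,0,0],5],[[-0.115,-0.216,0],[0,0,0],5],[[0,0,0],[0,0,0],5],[[0,0,0],[0,0,0],5]]'
python3 - <<'E'
from w import *
d=wl('w2.png')
m=mask(d,'blue',(0,0,640,480));o=big(m);i=big(m,True)
z=sensors.sense()['tcp_pos'][2]+.023
print(circ(d,o,z),circ(d,i,z-.005),cen(o))
s=grab('side','s2.png')
c=s['img'][90:240,150:350];w=d['img'][:300]
cv2.imwrite('pics/c2.png',np.hstack([cv2.resize(c,(400,300)),cv2.resize(w,(400,300))])[:,:,::-1])
E
```

```text
t: 5.08
tcp_pos: [0.4681, 0.2507, 0.1673]
ee_rot: [3.141, 0.0, -0.002]
ft_force: [1.1, -0.6, -1.3]
width: 0.129
gripper_force: 29.4
t: 5.58
tcp_pos: [0.4233, 0.3355, 0.1674]
ee_rot: [3.14, 0.002, -0.001]
ft_force: [0.2, -0.2, -2.0]
width: 0.13
gripper_force: 29.4
tcp [0.4237 0.3351 0.1676] rv [ 3.1407e+00 -5.0000e-04 -6.0000e-04] t 5.625
[np.float64(430.1), np.float64(299.1), np.float64(76.6), np.float64(81.0)] [np.float64(468.9), np.float64(293.8), np.float64(1.0), np.float64(1.9)] (399.35976100840963, 262.2834747429342)
```

View pics/c2.png

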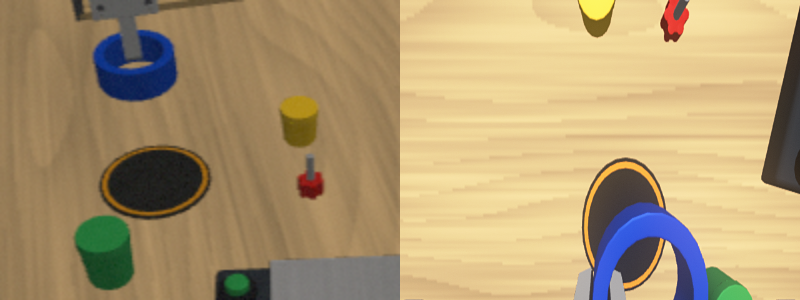

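The tape hangs level in the fingers in front of and above the mat, and the mat is clear.

```bash
python3 -m jog '[[[0,0,0.2],[0,0,0],5],[[0,0,0.2],[0,0,0],5],[[0,0,0.2],[0,0,0],5],[[0,0,0.1],[0,0,0],5],[[0,0,0.025],[0,0,0],5],[[0,0,0.01],[0,0,0],5],[[0,0,0],[0,0,0],5]]'
python3 -m jog '[[[0,0,0.01],[0,0,0],5],[[0,0,0.007],[0,0,0],5],[[0,0,0],[0,0,0],5]]'
```

```text
t: 6.55
tcp_pos: [0.4247, 0.3362, 0.0222]
ee_rot: [-3.141, 0.0, -0.003]
ft_force: [0.0, -0.3, -0.7]
width: 0.13
gripper_force: 29.4
t: 6.92
tcp_pos: [0.4234, 0.336, 0.0177]
ee_rot: [-3.142, -0.001, -0.0]
ft_force: [-0.2, 0.2, -1.2]
width: 0.132
gripper_force: 29.4
```

```bash
python3 -m jog '[[[0,0,0.007],[0,0,0],5],[[0,0,0],[0,0,0],5],[[0,0,0],[0,0,0],5]]'; python3 -m jog '[[[0,0,0.005],[0,0,0],5],[[0,0,0],[0,0,0],5],[[0,0,0],[0,0,0],5]]'
```

```text
t: 7.3
tcp_pos: [0.4236, 0.3361, 0.0165]
ee_rot: [-3.141, -0.0, -0.0]
ft_force: [-1.4, -0.5, 1.1]
width: 0.131
gripper_force: 29.4
t: 7.68
tcp_pos: [0.4236, 0.3361, 0.0165]
ee_rot: [-3.142, -0.001, -0.0]
ft_force: [-2.7, -1.7, 8.1]
width: 0.129
gripper_force: 29.3
```

```bash
python3 -m jog '[[[0,0,0],[0,0,0],40],[[0,0,0],[0,0,0],40],[[0,0,0],[0,0,0],40],[[0,0,-0.15],[0,0,0],40],[[0,0,-0.2],[0,0,0],40],[[0,0,-0.2],[0,0,0],40],[[0,0,-0.2],[0,0,0],40],[[0,0,-0.2],[0,0,0],40]]'
python3 -m jog '[[[-0.017,0.246,0],[0,0,0],40],[[-0.017,0.246,0],[0,0,0],40],[[-0.017,0.246,0],[0,0,0],40],[[-0.017,0.246,0],[0,0,0],40],[[-0.017,0.246,0],[0,0,0],40],[[-0.017,0.246,0],[0,0,0],40],[[-0.017,0.246,0],[0,0,0],40],[[-0.017,0.246,0],[0,0,0],40]]'
python3 -m jog '[[[-0.017,0.246,0],[0,0,0],40],[[-0.017,0.246,0],[0,0,0],40],[[-0.017,0.246,0],[0,0,0],40],[[-0.017,0.246,0],[0,0,0],40],[[-0.017,0.246,0],[0,0,0],40],[[0,0,0],[0,0,0],40],[[0,0,0],[0,0,0],40]]'
python3 - <<'E'
from w import *
d=wl('w3.png')
t=grab('top');
th=big(mask(t,'blue',(120,260,230,360)));print('tape on mat',circ(t,th,.04))
cv2.imwrite('pics/c3.png',np.hstack([cv2.resize(t['img'][260:360,120:230],(352,320)),cv2.resize(d['img'],(427,320))])[:,:,::-1])
E
```

```text
t: 8.68
tcp_pos: [0.4233, 0.3358, 0.2063]
ee_rot: [3.141, 0.0, -0.0]
ft_force: [-0.0, 0.6, 0.4]
width: 0.425
gripper_force: 0.0
t: 9.68
tcp_pos: [0.3961, -0.0592, 0.2053]
ee_rot: [3.141, 0.0, 0.001]
ft_force: [0.9, 0.5, -0.0]
width: 0.427
gripper_force: 0.0
t: 10.55
tcp_pos: [0.3792, -0.303, 0.2047]
ee_rot: [-3.14, 0.0, 0.001]
ft_force: [0.9, -0.2, 0.1]
width: 0.423
gripper_force: 0.0
tcp [ 0.3793 -0.3026  0.2048] rv [-3.1404e+00 -1.3000e-03  8.0000e-04] t 10.6
tape on mat [np.float64(424.7), np.float64(296.6), np.float64(89.1), np.float64(96.6)]
```

View pics/c3.png

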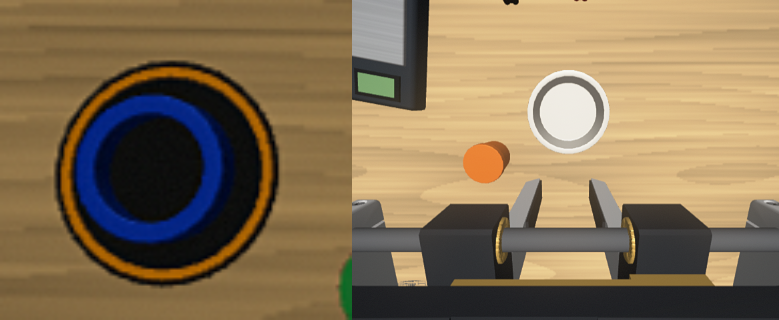

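The tape lies wholly on the mat. In the wrist view the tub rim circle is centred near (325,167).

```bash
python3 - <<'E'
from w import *
d=wl(None);t=grab('top')
h=cv2.cvtColor(d['img'],cv2.COLOR_RGB2HSV);m=((h[:,:,1]<60)&(h[:,:,2]>90)).astype(np.uint8)*255
m[:,:250]=0;m[:,400:]=0;m[:90]=0;m[240:]=0
c=big(m);print(cen(c),circ(d,c,.068),circ(d,c,.06))
e=cv2.fitEllipse(c);print('tri',tri([ray(t,483.8,310.8),ray(d,*e[0])]))
E
```

```text
tcp [ 0.3796 -0.3023  0.2051] rv [-3.1411e+00 -3.0000e-03  3.0000e-04] t 10.7
(324.75221275885104, 167.8438961255845) [np.float64(436.6), np.float64(-306.8), np.float64(109.5), np.float64(109.7)] [np.float64(436.3), np.float64(-306.9), np.float64(112.3), np.float64(112.6)]
tri [ 0.43815842 -0.30714483  0.05856326]
```

```bash
python3 -m jog '[[[0.143,-0.121,0],[0,0,0],40],[[0.143,-0.121,0],[0,0,0],40],[[0,0,0.2],[0,0,0],40],[[0,0,0.2],[0,0,0],40],[[0,0,0.2],[0,0,0],40],[[0,0,0.13],[0,0,0],40],[[0,0,0.055],[0,0,0],40],[[0,0,0],[0,0,0],40]]'
python3 -m jog '[[[0,0,0],[0,0,0],2],[[0,0,0],[0,0,0],2],[[0,0,0],[0,0,0],2],[[0,0,0],[0,0,0],2],[[0,0,0],[0,0,0],2],[[0,0,0],[0,0,0],2]]'
```

```text
t: 11.75
tcp_pos: [0.4366, -0.2546, 0.0481]
ee_rot: [-3.141, -0.002, 0.001]
ft_force: [-0.8, 0.5, 0.3]
width: 0.426
gripper_force: 0.0
t: 12.5
tcp_pos: [0.4368, -0.256, 0.0491]
ee_rot: [3.14, -0.0, 0.0]
ft_force: [-2.4, 0.4, 5.3]
width: 0.086
gripper_force: 30.0
```

```bash
python3 -m jog '[[[0,0,-0.1],[0,0,0],2],[[0,0,-0.2],[0,0,0],2],[[0,0,-0.3],[0,0,0],2],[[0.112,-0.205,0],[0,0,0],2],[[0.112,-0.205,0],[0,0,0],2],[[0.112,-0.205,0],[0,0,0],2],[[0.112,-0.205,0],[0,0,0],2],[[0.112,-0.205,0],[0,0,0],2]]'
python3 -m jog '[[[0.112,-0.205,0],[0,0,0],2],[[0.112,-0.205,0],[0,0,0],2],[[0,0,0],[0,0,0],2],[[0,0,0],[0,0,0],2]]'
python3 - <<'E'
from w import *
d=wl(None);s=grab('side')
cv2.imwrite('pics/c4.png',np.hstack([cv2.resize(s['img'][120:320,230:430],(400,400)),cv2.resize(d['img'][:480,:],(400,300))[:300].copy().repeat(1,0) if 0 else cv2.copyMakeBorder(cv2.resize(d['img'],(400,300)),0,100,0,0,0)])[:,:,::-1])
E
```

```text
t: 13.5
tcp_pos: [0.5485, -0.0485, 0.1674]
ee_rot: [-3.141, -0.0, 0.002]
ft_force: [-0.1, -0.2, -1.7]
width: 0.083
gripper_force: 30.0
t: 14.0
tcp_pos: [0.5925, 0.0317, 0.1673]
ee_rot: [3.141, 0.001, -0.003]
ft_force: [0.0, -0.9, -1.7]
width: 0.082
gripper_force: 30.0
tcp [0.5925 0.0311 0.1675] rv [ 3.1414e+00 -5.0000e-04 -2.9000e-03] t 14.05
```

View pics/c4.png

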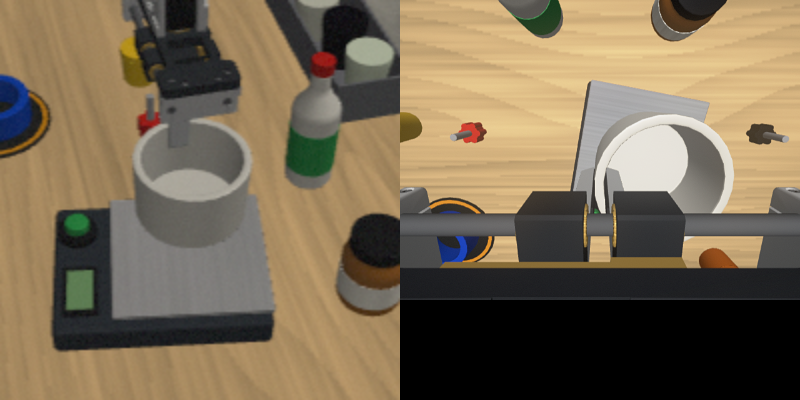

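The tub hangs level above the pan and is clear of everything.

```bash
python3 -m jog '[[[0.007,0,0.1],[0,0,0],2],[[0,0,0.1],[0,0,0],2],[[0,0,0.07],[0,0,0],2],[[0,0,0.02],[0,0,0],2],[[0,0,0.01],[0,0,0],2],[[0,0,0.005],[0,0,0],2],[[0,0,0],[0,0,0],2]]'
python3 -m jog '[[[0,0,0.006],[0,0,0],2],[[0,0,0],[0,0,0],2],[[0,0,0],[0,0,0],2]]'; python3 -m jog '[[[0,0,0.006],[0,0,0],2],[[0,0,0],[0,0,0],2],[[0,0,0],[0,0,0],2]]'
```

```text
t: 14.98
tcp_pos: [0.5953, 0.0318, 0.1079]
ee_rot: [3.141, 0.001, 0.002]
ft_force: [-0.3, -0.1, -2.0]
width: 0.083
gripper_force: 30.0
t: 15.35
tcp_pos: [0.5953, 0.0319, 0.1067]
ee_rot: [3.142, 0.001, 0.002]
ft_force: [0.0, 1.4, 1.7]
width: 0.082
gripper_force: 30.0
t: 15.72
tcp_pos: [0.5956, 0.0322, 0.1061]
ee_rot: [-3.141, -0.001, -0.003]
ft_force: [-0.4, 2.7, 4.8]
width: 0.086
gripper_force: 30.0
```

```bash
python3 -m jog '[[[0,0,0.007],[0,0,0],2],[[0,0,0],[0,0,0],2],[[0,0,0],[0,0,0],2]]'
python3 -m jog '[[[0,0,0],[0,0,0],30],[[0,0,0],[0,0,0],30],[[0,0,0],[0,0,0],30],[[0,0,-0.15],[0,0,0],30],[[0,0,-0.2],[0,0,0],0],[[0,0,-0.2],[0,0,0],0],[[-0.15,0,-0.1],[0,0,0],0],[[-0.25,0,0],[0,0,0],0]]'
python3 -m jog '[[[-0.2,-0.1,0],[0,0,0],0],[[-0.2,0,0],[0,0,0],0],[[0,0,0],[0,0,0],0],[[0,0,0],[0,0,0],0]]'
python3 - <<'E'
from w import *
d=wl(None)
g=big(mask(d,'green',(0,0,640,480)));t=grab('top')
print(cen(g),circ(d,g,.06));
a=[cen(big(mask(t,'white',(275,180,390,270))))];print(a)
cv2.imwrite('pics/c5.png',np.hstack([cv2.resize(t['img'][170:320,260:400],(373,400)),cv2.copyMakeBorder(cv2.resize(d['img'],(420,315)),0,85,0,0,0)])[:,:,::-1])
E
```

```text
t: 16.1
tcp_pos: [0.596, 0.0325, 0.1053]
ee_rot: [-3.141, -0.001, -0.004]
ft_force: [-2.0, 2.9, 6.8]
width: 0.086
gripper_force: 30.1
t: 17.1
tcp_pos: [0.5163, 0.0312, 0.2359]
ee_rot: [3.141, 0.0, 0.008]
ft_force: [-0.6, -0.0, -0.3]
width: 0.005
gripper_force: 0.0
t: 17.6
tcp_pos: [0.4355, 0.0515, 0.2338]
ee_rot: [3.141, -0.0, 0.002]
ft_force: [0.2, 0.1, 0.6]
width: 0.009
gripper_force: 0.0
tcp [0.4358 0.0515 0.2338] rv [ 3.1414e+00 -1.0000e-04  1.8000e-03] t 17.65
(232.28425833610277, 292.3779771795724) [np.float64(359.5), np.float64(147.2), np.float64(45.9), np.float64(61.3)]
[(330.68414982091906, 217.7867419413586)]
```

View pics/c5.png

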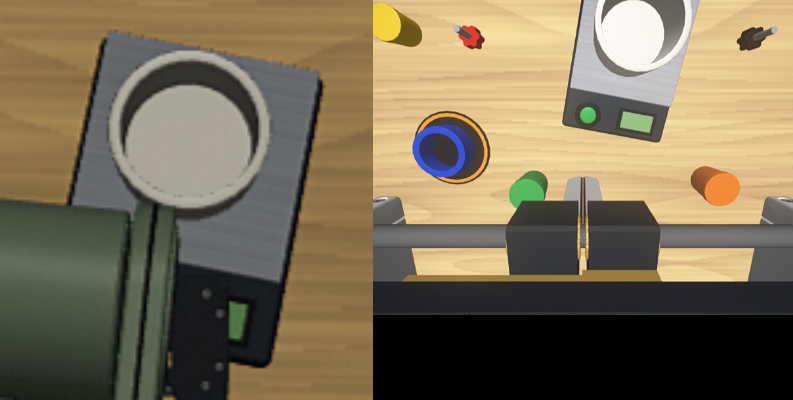

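The tub stands on the pan with its rim centre at (331,221) in the top view. The green button is at about (328,177) in the wrist view.

```bash
python3 - <<'E'
from w import *
d=wl(None);t=grab('top');s=grab('side')
print('tub rim',onz(t,331.2,220.6,.123))
g=big(mask(d,'green',(300,150,355,200)));print('btn',cen(g),circ(d,g,.06),tri([ray(d,*cen(g)),ray(s,*cen(big(mask(s,'green',(258,222,280,240)))))]), tri([ray(d,*cen(g)),ray(t,297.3,281.3)]))
m=mask(s,'white',(270,140,370,240));c=big(m);e=cv2.fitEllipse(cv2.convexHull(c));print(e,cen(c))
a=proj(s,(.594,-.0185,.055));b=proj(s,(.594,-.0185,.123));print('pan',a,b)
E
```

```text
tcp [0.4358 0.0515 0.2336] rv [ 3.1415e+00 -1.0000e-04  6.0000e-04] t 17.75
tub rim [ 0.59366528 -0.01587277  0.123     ]
btn (327.23758865248226, 175.14696611505119) [np.float64(487.3), np.float64(43.7), np.float64(23.2), np.float64(23.4)] [0.48704353 0.04362007 0.05514768] [0.48715158 0.04504057 0.06686839]
((322.2369689941406, 230.38003540039062), (56.76095199584961, 77.36363983154297), 88.42665100097656) (324.59252984833813, 223.0555824459503)
pan [324.56754458 244.32877223] [325.03325487 221.2493936 ]
```

```bash
python3 -m jog '[[[0.26,0.0325,0],[0,0,0],0],[[0,0,0.2],[0,0,0],0],[[0,0,0.2],[0,0,0],0],[[0,0,0.2],[0,0,0],0],[[0,0,0.13],[0,0,0],0],[[0,0,0.05],[0,0,0],0],[[0,0,0],[0,0,0],0]]'
python3 -m jog '[[[0,0,0.03],[0,0,0],0],[[0,0,0.02],[0,0,0],0],[[0,0,0.012],[0,0,0],0],[[0,0,0],[0,0,0],0],[[0,0,0],[0,0,0],0]]'
```

```text
t: 18.73
tcp_pos: [0.4868, 0.0452, 0.0771]
ee_rot: [-3.142, -0.0, 0.002]
ft_force: [-0.2, -0.1, -0.2]
width: 0.007
gripper_force: 0.0
t: 19.35
tcp_pos: [0.4876, 0.0452, 0.0657]
ee_rot: [3.141, 0.0, 0.003]
ft_force: [1.0, -0.8, 2.6]
width: 0.003
gripper_force: 1.1
```

```bash
python3 -m jog '[[[0,0,0.01],[0,0,0],0],[[0,0,0.01],[0,0,0],0],[[0,0,0],[0,0,0],0],[[0,0,0],[0,0,0],0]]';python3 -m jog '[[[0,0,0.01],[0,0,0],0],[[0,0,0],[0,0,0],0],[[0,0,0],[0,0,0],0]]'
```

```text
t: 19.85
tcp_pos: [0.4876, 0.0452, 0.0622]
ee_rot: [3.141, 0.001, 0.002]
ft_force: [-0.8, -0.0, 8.6]
width: 0.003
gripper_force: 4.3
t: 20.23
tcp_pos: [0.4878, 0.0452, 0.0619]
ee_rot: [3.141, 0.001, 0.002]
ft_force: [-4.7, -0.1, 20.8]
width: 0.007
gripper_force: 10.2
```

```bash
python3 -m jog '[[[0,0,-0.1],[0,0,0],0],[[0,0,-0.2],[0,0,0],0],[[0,0,-0.2],[0,0,0],0],[[0,0,-0.2],[0,0,0],40],[[0.067,-0.19,0],[0,0,0],40],[[0.067,-0.19,0],[0,0,0],40],[[0.067,-0.19,0],[0,0,0],40],[[0.067,-0.19,0],[0,0,0],40]]'
python3 -m jog '[[[0.067,-0.19,0],[0,0,0],40],[[0,0,0],[0,0,0],40],[[0,0,0],[0,0,0],40]]'
python3 - <<'E'
from w import *
d=wl(None);t=grab('top')
g=big(mask(d,'red',(0,0,640,280)));x,y,w,h=cv2.boundingRect(g);print(x,y,w,h)
print(circ(d,cv2.convexHull(g),.015),tri([ray(d,*cen(g)),ray(t,206.7,221.4)]))
x0,y0=max(0,x-20),max(0,y-30);cv2.imwrite('pics/c6.png',cv2.resize(d['img'][y0:y0+80,x0:x0+100],(800,600) if 0 else (700,560),interpolation=cv2.INTER_CUBIC)[:,:,::-1]);print(x0,y0)
E
```

```text
t: 21.22
tcp_pos: [0.5395, 0.1983, 0.1977]
ee_rot: [3.141, 0.0, -0.005]
ft_force: [0.4, -1.1, -0.1]
width: 0.423
gripper_force: 0.0
t: 21.6
tcp_pos: [0.5527, 0.2347, 0.1978]
ee_rot: [3.14, 0.001, -0.004]
ft_force: [0.5, -0.2, -0.3]
width: 0.427
gripper_force: 0.0
tcp [0.5528 0.2343 0.1981] rv [ 3.1406e+00 -3.0000e-04 -3.5000e-03] t 21.65
306 155 32 30
[np.float64(608.8), np.float64(232.5), np.float64(31.7), np.float64(32.3)] [0.60884461 0.23291148 0.02254251]
286 125
```

View pics/c6.png

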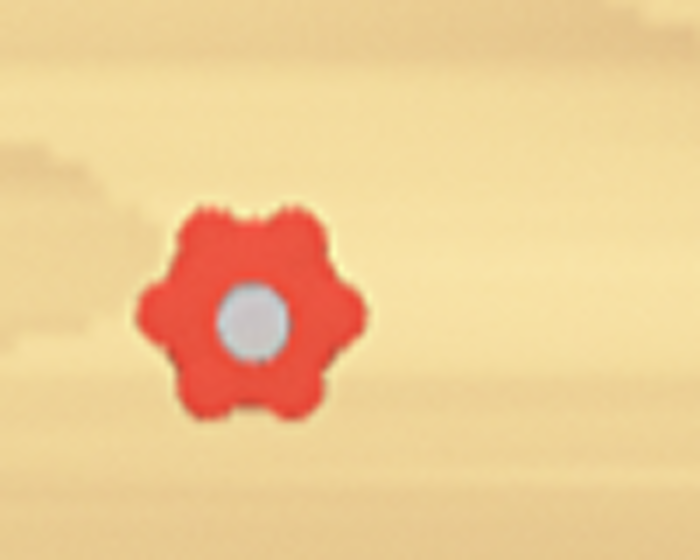

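The wrist view shows knob A's stud standing centrally on its head at about (322,171), close to straight ahead of the hand.

```bash
python3 -m jog '[[[0.14,0.004,0],[0,0,0],40],[[0.141,0.004,0],[0,0,0],40],[[0,0,0.2],[0,0,0],40],[[0,0,0.2],[0,0,0],40],[[0,0,0.2],[0,0,0],40],[[0,0,0.15],[0,0,0],40],[[0,0,0.08],[0,0,0],40],[[0,0,0],[0,0,0],40]]'
python3 -m jog '[[[0,0,0],[0,0,0],2],[[0,0,0],[0,0,0],2],[[0,0,0],[0,0,0],2],[[0,0,0],[0,0,0],2],[[0,0,0],[0,0,0],2],[[0,0,0],[0,0,0],2]]'
```

```text
t: 22.7
tcp_pos: [0.609, 0.2328, 0.032]
ee_rot: [3.141, -0.001, -0.004]
ft_force: [-0.1, 0.6, -0.9]
width: 0.427
gripper_force: 0.0
t: 23.45
tcp_pos: [0.6106, 0.2339, 0.0339]
ee_rot: [-3.141, -0.001, -0.002]
ft_force: [0.7, 0.3, 4.8]
width: 0.096
gripper_force: 30.0
```

```bash
python3 -m jog '[[[0,0,-0.1],[0,0,0],2],[[0,0,-0.2],[0,0,0],2],[[0,0,-0.27],[0,0,0],2],[[0,0,-0.27],[0,0,0],2],[[0,0.209,0],[0,0,0],2],[[0,0.209,0],[0,0,0],2],[[0,0.209,0],[0,0,0],2],[[0,0.209,0],[0,0,0],2]]'
python3 -m jog '[[[0.02,0.209,0],[0,0,0],2],[[0.01,0.209,0],[0,0,0],2],[[0,0,0],[0,0,0],2],[[0,0,0],[0,0,0],2]]'
python3 - <<'E'
from w import *
d=wl(None);s=grab('side')
cv2.imwrite('pics/c7.png',np.hstack([cv2.resize(s['img'][120:270,250:400],(400,400)),cv2.copyMakeBorder(cv2.resize(d['img'],(400,300)),0,100,0,0,0)])[:,:,::-1])
E
```

```text
t: 24.45
tcp_pos: [0.6096, 0.0654, 0.2018]
ee_rot: [-3.142, -0.001, -0.0]
ft_force: [0.6, -0.6, -0.1]
width: 0.1
gripper_force: 30.0
t: 24.95
tcp_pos: [0.6158, -0.0165, 0.2013]
ee_rot: [-3.141, -0.0, 0.0]
ft_force: [-1.3, -0.6, -1.3]
width: 0.1
gripper_force: 30.0
tcp [ 0.6158 -0.016   0.2013] rv [-3.1409e+00 -1.7000e-03  2.0000e-04] t 25.0
```

View pics/c7.png

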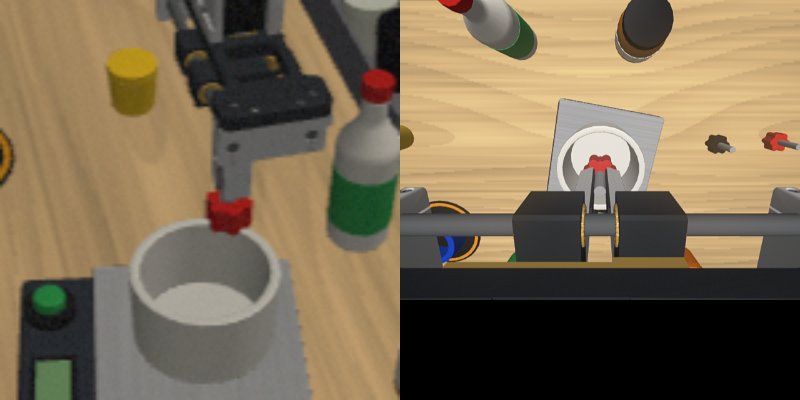

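The tub stands square on the pan, with knob A held above its far half.

```bash
python3 -m jog '[[[0,0,0.15],[0,0,0],2],[[0,0,0.15],[0,0,0],2],[[0,0,0.12],[0,0,0],2],[[0,0,0.08],[0,0,0],2],[[0,0,0.015],[0,0,0],2],[[0,0,0],[0,0,0],2]]'
python3 -m jog '[[[0,0,0.008],[0,0,0],2],[[0,0,0],[0,0,0],2],[[0,0,0],[0,0,0],2]]';python3 -m jog '[[[0,0,0.007],[0,0,0],2],[[0,0,0],[0,0,0],2],[[0,0,0],[0,0,0],2]]'
```

```text
t: 25.8
tcp_pos: [0.6166, -0.0168, 0.0987]
ee_rot: [3.141, 0.001, 0.002]
ft_force: [0.3, -1.3, -0.4]
width: 0.098
gripper_force: 30.0
t: 26.18
tcp_pos: [0.6163, -0.0172, 0.097]
ee_rot: [3.141, 0.0, 0.001]
ft_force: [0.3, 0.2, -1.0]
width: 0.098
gripper_force: 30.0
t: 26.55
tcp_pos: [0.6159, -0.0171, 0.095]
ee_rot: [-3.142, -0.0, 0.0]
ft_force: [0.2, 0.6, -0.9]
width: 0.1
gripper_force: 30.0
```

```bash
python3 -m jog '[[[0,0,0.007],[0,0,0],2],[[0,0,0],[0,0,0],2],[[0,0,0],[0,0,0],2]]';python3 -m jog '[[[0,0,0.004],[0,0,0],2],[[0,0,0],[0,0,0],2],[[0,0,0],[0,0,0],2]]'
```

```text
t: 26.92
tcp_pos: [0.6161, -0.0171, 0.0949]
ee_rot: [3.141, 0.001, 0.0]
ft_force: [-2.0, 0.7, 4.9]
width: 0.099
gripper_force: 30.0
t: 27.3
tcp_pos: [0.6162, -0.0171, 0.0949]
ee_rot: [3.141, 0.001, 0.0]
ft_force: [-4.3, -0.8, 8.5]
width: 0.101
gripper_force: 30.0
```

```bash
python3 -m jog '[[[0,0,-0.006],[0,0,0],24],[[0,0,0],[0,0,0],24],[[0,0,0],[0,0,0],24],[[0,0,-0.1],[0,0,0],24],[[0,0,-0.2],[0,0,0],24],[[0,0,-0.2],[0,0,0],24],[[0,0,-0.1],[0,0,0],24],[[-0.044,0.22,0],[0,0,0],40]]'
python3 -m jog '[[[-0.044,0.22,0],[0,0,0],40],[[-0.044,0.22,0],[0,0,0],40],[[-0.044,0.22,0],[0,0,0],40],[[-0.044,0.22,0],[0,0,0],40],[[-0.044,0.22,0],[0,0,0],40],[[-0.044,0.22,0],[0,0,0],40],[[0,0,0],[0,0,0],40],[[0,0,0],[0,0,0],40]]'
python3 - <<'E'
from w import *
d=wl(None);t=grab('top','t8.png')
g=big(mask(d,'red',(250,100,400,280)));print(cen(g),cv2.boundingRect(g))
print(circ(d,cv2.convexHull(g),.015),tri([ray(d,*cen(g)),ray(t,482.9,224.2)]))
g=big(mask(t,'red',(290,180,380,270)));print('A in tub',cen(g),onz(t,*cen(g),.077))
E
```

```text
t: 28.3
tcp_pos: [0.6098, -0.0597, 0.219]
ee_rot: [3.14, 0.008, 0.013]
ft_force: [-0.0, -0.3, -0.2]
width: 0.329
gripper_force: 0.0
t: 29.3
tcp_pos: [0.5547, -0.3249, 0.2149]
ee_rot: [-3.142, -0.0, -0.002]
ft_force: [-0.7, 0.2, 0.1]
width: 0.426
gripper_force: 0.0
tcp [ 0.5548 -0.3243  0.2147] rv [-3.1414e+00 -1.6000e-03 -1.1000e-03] t 29.35
(319.9196642685851, 168.99070743405275) (305, 155, 31, 29)
[np.float64(611.6), np.float64(-325.3), np.float64(31.6), np.float64(32.4)] [ 0.61281521 -0.32410681  0.01023607]
A in tub (330.22707423580783, 214.5080058224163) [ 0.61492104 -0.01428446  0.077     ]
```

```bash
python3 -m jog '[[[0.143,0.003,0],[0,0,0],40],[[0.143,0,0],[0,0,0],40],[[0,0,0.2],[0,0,0],40],[[0,0,0.2],[0,0,0],40],[[0,0,0.2],[0,0,0],40],[[0,0,0.2],[0,0,0],40],[[0,0,0.113],[0,0,0],40],[[0,0,0],[0,0,0],40]]'
python3 -m jog '[[[0,0,0],[0,0,0],2],[[0,0,0],[0,0,0],2],[[0,0,0],[0,0,0],2],[[0,0,0],[0,0,0],2],[[0,0,0],[0,0,0],2],[[0,0,0],[0,0,0],2]]'
```

```text
t: 30.4
tcp_pos: [0.6106, -0.3239, 0.0294]
ee_rot: [-3.139, -0.002, 0.006]
ft_force: [1.0, -0.1, 0.2]
width: 0.424
gripper_force: 0.0
t: 31.15
tcp_pos: [0.6124, -0.3262, 0.0327]
ee_rot: [3.14, 0.0, 0.002]
ft_force: [-0.3, -0.2, 4.1]
width: 0.099
gripper_force: 30.0
```

```bash
python3 -m jog '[[[0,0,-0.1],[0,0,0],2],[[0,0,-0.2],[0,0,0],2],[[0,0,-0.27],[0,0,0],2],[[0,0,-0.27],[0,0,0],2],[[-0.03,-0.22,0],[0,0,0],2],[[-0.03,-0.22,0],[0,0,0],2],[[-0.03,-0.22,0],[0,0,0],2],[[-0.03,-0.22,0],[0,0,0],2]]'
python3 -m jog '[[[-0.03,-0.22,0],[0,0,0],2],[[-0.03,-0.22,0],[0,0,0],2],[[-0.022,-0.22,0],[0,0,0],2],[[0,0,0],[0,0,0],2],[[0,0,0],[0,0,0],2]]'
python3 - <<'E'
from w import *
d=wl(None);s=grab('side')
cv2.imwrite('pics/c9.png',np.hstack([cv2.resize(s['img'][120:270,250:400],(400,400)),cv2.copyMakeBorder(cv2.resize(d['img'],(400,300)),0,100,0,0,0)])[:,:,::-1])
E
```

```text
t: 32.15
tcp_pos: [0.587, -0.1482, 0.2]
ee_rot: [-3.141, -0.0, -0.0]
ft_force: [0.9, -0.3, -0.1]
width: 0.099
gripper_force: 30.0
t: 32.78
tcp_pos: [0.5712, -0.018, 0.1999]
ee_rot: [3.141, 0.001, 0.001]
ft_force: [-0.6, 0.2, -1.2]
width: 0.099
gripper_force: 30.0
tcp [ 0.5713 -0.0185  0.1997] rv [ 3.141e+00 -5.000e-04  5.000e-04] t 32.825
```

View pics/c9.png

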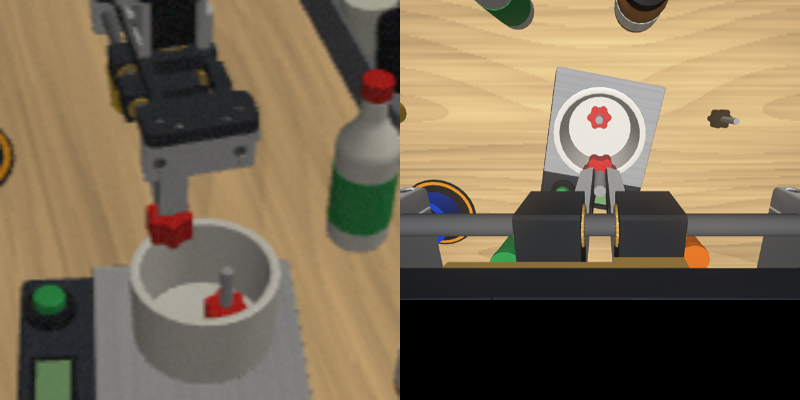

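Knob A stands upright in the tub's far half, knob B is above the free near half, and the button is up.

```bash
python3 -m jog '[[[0.01,0,0.15],[0,0,0],2],[[0,0,0.15],[0,0,0],2],[[0,0,0.12],[0,0,0],2],[[0,0,0.08],[0,0,0],2],[[0,0,0.01],[0,0,0],2],[[0,0,0],[0,0,0],2]]'
python3 -m jog '[[[0,0,0.008],[0,0,0],2],[[0,0,0.005],[0,0,0],2],[[0,0,0],[0,0,0],2]]';python3 -m jog '[[[0,0,0.006],[0,0,0],2],[[0,0,0],[0,0,0],2],[[0,0,0],[0,0,0],2]]'
```

```text
t: 33.62
tcp_pos: [0.5739, -0.0181, 0.0982]
ee_rot: [3.141, -0.0, 0.002]
ft_force: [-0.1, -0.1, 0.8]
width: 0.099
gripper_force: 30.0
t: 34.0
tcp_pos: [0.5734, -0.0176, 0.0952]
ee_rot: [3.142, 0.001, 0.001]
ft_force: [-0.1, -0.1, -0.4]
width: 0.099
gripper_force: 30.0
t: 34.38
tcp_pos: [0.5733, -0.0176, 0.0937]
ee_rot: [-3.142, -0.001, -0.0]
ft_force: [0.4, 1.3, -0.5]
width: 0.097
gripper_force: 30.0
```

```bash
python3 -m jog '[[[0,0,0.004],[0,0,0],2],[[0,0,0],[0,0,0],2],[[0,0,0],[0,0,0],2]]';python3 -m jog '[[[0,0,0.004],[0,0,0],2],[[0,0,0],[0,0,0],2],[[0,0,0],[0,0,0],2]]'
```

```text
t: 34.75
tcp_pos: [0.5734, -0.0177, 0.0936]
ee_rot: [3.142, 0.001, 0.001]
ft_force: [-2.1, 0.1, 5.1]
width: 0.1
gripper_force: 30.0
t: 35.12
tcp_pos: [0.5735, -0.0176, 0.0937]
ee_rot: [3.142, 0.001, 0.001]
ft_force: [-3.6, 1.4, 8.8]
width: 0.099
gripper_force: 30.0
```

Contact confirmed. Release, retreat and take a last look.

```bash
python3 -m jog '[[[0,0,-0.006],[0,0,0],24],[[0,0,0],[0,0,0],24],[[0,0,0],[0,0,0],24],[[0,0,-0.1],[0,0,0],24],[[0,0,-0.2],[0,0,0],24],[[0,0,-0.2],[0,0,0],24],[[0,0,-0.2],[0,0,0],24],[[-0.1,0.2,0],[0,0,0],24]]'
python3 -m jog '[[[-0.1,0.2,0],[0,0,0],24],[[-0.1,0.2,0],[0,0,0],24],[[-0.1,0.2,0],[0,0,0],24],[[-0.1,0.2,0],[0,0,0],24],[[-0.1,0.2,0],[0,0,0],24],[[0,0,0],[0,0,0],24],[[0,0,0],[0,0,0],24]]'
python3 - <<'E'
from w import *
t=grab('top');s=grab('side')
cv2.imwrite('pics/c10.png',np.hstack([cv2.resize(s['img'][120:270,170:400],(460,300)),cv2.resize(t['img'][170:360,120:400],(340,231)).copy() if 0 else cv2.resize(t['img'][170:360,120:400],(340,300))])[:,:,::-1])
E
```

```text
t: 36.12
tcp_pos: [0.5565, -0.0571, 0.2377]
ee_rot: [3.14, 0.007, 0.014]
ft_force: [0.4, -1.1, -0.4]
width: 0.258
gripper_force: 0.0
t: 37.0
tcp_pos: [0.4533, -0.2573, 0.2329]
ee_rot: [-3.141, 0.0, 0.0]
ft_force: [-0.3, 1.1, -0.6]
width: 0.254
gripper_force: 0.0
```

View pics/c10.png

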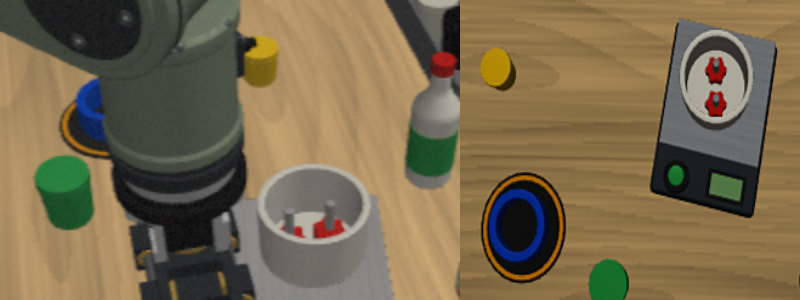

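Both red knobs stand in the tub on the pan at (715,70) and (715,103). The tape is on the mat at (517,227), and the button is up and the robot is clear.

```bash
python3 -c "from station import order;print(order.sign_off())"
```

```text
the job is handed in; nothing more can be done
None
```

The job is handed in at about 37 s: the tape lies flat on the mat, the empty tub was tared alone on the pan, both red knobs now stand in it, and the button is back up.

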